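# Load the polisher with brass feet and hold its dead-man lever

## Task

With the scoop, carry all three brass ball feet from the wooden tray into the polisher's bowl, without handling them with the fingers or spilling any on the bench. Then stand the scoop upright on the bench and let go of it, and with the fingers press the polisher's spring-loaded dead-man lever about halfway down, only once the feet are in the bowl. Finish while holding the lever there, and leave everything else on the bench where it is.

Things in the scene. Friction and masses are not known exactly. Their poses are not given: they have to be found in the camera images.
- tray: fixed open wooden tray, 250 x 100 mm outside, 40 mm high, walls 6 mm; floor top 10 mm above the bench, 88 mm wide, level from 119 mm on the -x side to x = +102 mm, where a 60 degree slope rises to the +x rim (pieces pushed against it ride up and over the scoop's lip). Origin: centre of its underside; x along its length. The feet begin at x = 0 to 70 mm; the -x half is free for the scoop.
- tray_floor (a point): centre of the tray's inner floor, on its top face
- scoop: loose scoop, 0.15 kg, upright on the bench left of the tray: aluminium pan 70 mm long (x), 74 mm wide (y), floor 2 mm thick, side walls 22 mm high on its rear 44 mm, back wall 30 mm, front (+x) open. Upright wooden handle, 22 mm (x) by 18 mm (y: grip across this), from 31 to 105 mm height, its axis 24 mm behind the pan's centre. Origin: centre of the pan's underside; z up.
- scoop_grip (a point): point on the handle's axis, 85 mm above the scoop's underside
- scoop_pan (a point): centre of the pan, 12 mm above the scoop's underside
- scoop_lip (a point): middle of the pan's open front edge, 35 mm in front of the scoop's origin, 1 mm above the underside
- polisher: fixed bench polisher: grey base 220 mm (x) by 330 mm (y), top 70 mm above the bench, with the bowl on its left (+y) half and the dead-man lever on its right half. Origin: centre of its underside; front faces -x.
- bowl_center (a point): centre of the polisher bowl's inner floor, 76 mm above the bench; floor about 90 mm across
- bowl_rim (a point): centre of the bowl's round mouth, 130 mm above the bench, 140 mm across inside; the bowl is open
- lever (a joint): angle of the spring-loaded dead-man lever (rad): 0 at rest (level), grows as the pad is pressed down, stop at 0.30; halfway is 0.15 (the pad is then 18 mm lower). It springs back when let go; about 7 N down on the pad holds it halfway, 11 N bottoms it.
- lever_pad (a point): centre of the top of the lever's black rubber pad (46 mm x 38 mm), 122 mm above the bench at rest; press down here. It swings about the hinge 120 mm behind it (+x of the polisher). A small steel pin on a post at the pad's right marks halfway: the pad is then level with it.
- lever_hinge (a point): the lever's hinge axis, 115 mm above the bench, along the polisher's y
- foot0_center (a point): centre of a solid brass ball foot for handbags, 20 mm across, 30 g, polished and slippery, loose in the tray and free to roll
- foot1_center (a point): centre of a solid brass ball foot for handbags, 20 mm across, 30 g, polished and slippery, loose in the tray and free to roll
- foot2_center (a point): centre of a solid brass ball foot for handbags, 20 mm across, 30 g, polished and slippery, loose in the tray and free to roll
- tape: roll of tape lying flat, 96 mm across, 25 mm high; a bystander, leave it where it is. Origin: its underside
- spool: white thread spool standing, 44 mm across, 55 mm high; a bystander, leave it where it is. Origin: its underside
- glue: glue jar, 70 mm across, 85 mm high; a bystander, leave it where it is. Origin: its underside
- hammer: hammer lying on the bench between the robot and the tray; a bystander, leave it where it is. Origin: its underside
- driver: screwdriver with a red handle lying on the bench near the robot; a bystander, leave it where it is. Origin: its underside
- block: wooden block 90 x 45 x 30 mm; a bystander, leave it where it is. Origin: its underside
Things that resemble listed ones, but are neither listed nor needed, are in the scene too. What is shaped like the scoop but blue or pink is not meant.

How it is judged:
By the outcome, as a careful person would: the job done as asked, in the order asked, and still so for the second after the job is handed in, while the arm keeps its last pose, push and grip.
It also fails if it takes over 67 s, if anything falls off the work surface, if the arm or the gripper's body presses on something with over 40 N, if the wrist force passes 120 N, or if a joint passes its speed limit or range.

## Robot

A 7-joint arm with a two-finger parallel gripper is mounted at the origin on the work surface. World frame = base frame: x ahead of the robot, y to its left, z up, the work surface at z = 0. Lengths are in m, angles in degrees, forces in N, time in s.
With the tool pointing down it reaches from about 0.425 to 0.875 m from the base axis. Payload 4.7 kg.
Tool frame: the origin (TCP) lies between the finger pads; the fingertips stand 8 mm ahead of it and the grasp point (between the pads) lies 11 mm behind it (env.tip_extent is the distance from the TCP to the fingertips, in m); z points along the fingers, y is the line along which they close (so a half turn about z gives the same grasp; the last joint's range is limited). The gripper opens to 87 mm and grips with 3 to 60 N. Pads are 19 mm wide; open, the fingers measure 117 mm over their backs; the gripper's body (75 mm by 190 mm) begins 51 mm behind the grasp point.
Start: joints at [-66.572, 18.392, -4.016, 83.108, 1.295, 78.541, -3.26], TCP at [0.25, 0.6, 0.231] pointing down, gripper open.
Joint ranges: [-163.93, 163.93], [-17.29, 119.83], [-79.2, 71.16], [3.27, 140.29], [-89.18, 269.18], [5.43, 117.66], [-154.24, 154.24]. Speed limits (degrees/s): [147.25, 147.25, 180, 180, 180, 180, 180].

## Interface

Orientations are given as [roll, pitch, yaw] about the fixed x, y, z axes, in that order (R = Rz(yaw) Ry(pitch) Rx(roll)).
In Python, from cell import sensors, vision, workorder, env gives the robot as it stands.
- The arm moves only by the tool drive_tool, never from a script. Its argument "moves" is a list of rows, each an object of numbers: "x", "y", "z": the shift along the tool's x, y, z in mm; "rx", "ry", "rz": the turn, a rotation vector about the tool's x, y, z in rad; "fingers": the closure, from -1 (fully open) to 1 (shut). In form: [{"x": .., "y": .., "z": .., "rx": .., "ry": .., "rz": .., "fingers": ..}, ...]. A call has 1 to 20 rows; each row is the pose to reach, as a shift and turn from the pose commanded when the call began, along the tool's axes at that moment; what a row does not reach only later rows make up. A row lasts 1/8 s, in which the tool goes at most 62.5 mm and 10.7 degrees, less where a joint would pass 70% of its speed; a pose out of reach is approached as far as the arm can. A call with a gripper value outside its range is refused whole. The fingers move at their own pace and stop on an object; "force" is the grip in N (left out, the last holds). Time passes only in rows, so rows that repeat a pose let the fingers close. It gives the time, the measured TCP pose, the force, the opening and the grip force at its end, in the units of the state.
- sensors.get_obs(): the state, without advancing time (a new reading comes with each control period).
- vision.read_camera(name): name is "scene" or "top" or "wrist"; returns a dict with "image" (480x640x3 uint8, red, green, blue), "fx", "fy", "cx", "cy" (pixels), "R" (3x3) and "t" (3): a world point X has camera coordinates R X + t. Camera axes: x right, y down, z forward; pixel columns grow to the right and rows downward; lengths in m; the calibration is good to about 2 mm. A picture is of the moment at which its call begins. There is no depth.
- workorder.sign_off(): hands the job in; it is judged then, once.
The state is a dict: "time_s": time; "qpos": joint angles; "joint_velocities": joint speeds; "effort": joint torques, N m; "tool_pos": TCP position; "tool_rot": TCP orientation; "force": force on the tool from outside, world axes, zero at the start; "wrist_torque": the same for the moment, N m; "grip_width": finger opening in m; "grasp_force": force on a finger pad.
Only numpy, scipy, OpenCV 4.12 (cv2) and the standard library are available. Lean on these libraries where they do the work, as an engineer would, in place of code of your own. Each camera call takes 0.05 s, during which the arm holds its last target. There are 200 camera calls.

## Working session

There is one attempt and no reset: what is moved stays moved. The work goes in short steps, Python scripts to look and compute and a tool call to move; the robot and the scene stay as the last step left them, time stands still between calls to the robot, and variables do not carry over. Pictures are saved under pics/ and viewed, at most 10 in all, crops included, and the job is handed in when it is done.

Besides the shell and the picture viewer there is one more tool, called after ">>>" as a command line: name --argument value ..., lists and objects as JSON in quotes. drive_tool: Moves the arm, as the interface text tells. Its arguments: {"type":"object","properties":{"moves":{"type":"array"},"force":{"type":"number"}},"required":["moves"]}

```bash
mkdir -p pics; cat > h.py <<'E'
import numpy as np, cv2, json
from cell import sensors, vision, workorder, env
def snap(n,f):
    c=vision.read_camera(n); cv2.imwrite(f'pics/{f}.png',cv2.cvtColor(c['image'],cv2.COLOR_RGB2BGR))
    np.savez(f'pics/{f}.npz',**c); return c
def load(f): return np.load(f'pics/{f}.npz')
def px2w(c,u,v,z):
    d=c['R'].T@np.array([(u-c['cx'])/c['fx'],(v-c['cy'])/c['fy'],1]); o=-c['R'].T@c['t']
    return o+d*(z-o[2])/d[2]
def w2px(c,X):
    p=c['R']@np.array(X)+c['t']; return p[0]/p[2]*c['fx']+c['cx'],p[1]/p[2]*c['fy']+c['cy']
def tri(c1,p1,c2,p2):
    A=[];b=[]
    for c,(u,v) in((c1,p1),(c2,p2)):
        o=-c['R'].T@c['t'];d=c['R'].T@np.array([(u-c['cx'])/c['fx'],(v-c['cy'])/c['fy'],1]);d/=np.linalg.norm(d)
        P=np.eye(3)-np.outer(d,d);A.append(P);b.append(P@o)
    return np.linalg.lstsq(np.vstack(A),np.hstack(b),rcond=None)[0]
E
python3 - <<'E'
from h import *
for n in('top','scene'):
    c=snap(n,n+'0'); print(n,(-c['R'].T@c['t']).round(3),c['fx'],c['R'].round(2).tolist())
print(sensors.get_obs())
E
```

```text
top [0.189 0.093 1.614] 571.3492854160695 [[0.02, -1.0, -0.01], [-0.98, -0.01, -0.2], [0.2, 0.01, -0.98]]
scene [1.215 0.693 1.046] 532.3729360099555 [[-0.63, 0.78, -0.02], [0.57, 0.44, -0.69], [-0.53, -0.44, -0.72]]
{'time_s': 0.1, 'qpos': array([-66.57135115,  18.43617422,  -4.01569921,  83.16531429,
         1.29534861,  78.54219359,  -3.25995017]), 'joint_velocities': array([ 0.01531756, -0.05317987,  0.05387487, -0.25347031, -0.03047454,
        0.09848657,  0.02213899]), 'effort': array([-2.00133068e-04, -4.92568231e+01, -4.05910984e-01, -3.13400245e+01,
       -6.43238425e-02,  3.93538037e-02,  4.18901811e-05]), 'tool_pos': array([0.24987419, 0.59954377, 0.22957823]), 'tool_rot': array([-1.79901568e+02,  5.67018768e-03,  1.57381172e+02]), 'force': array([ 0.67990296,  0.65303718, -0.19037179]), 'wrist_torque': array([ 0.09384093, -0.07192919,  0.00327368]), 'grasp_force': 0.0, 'grip_width': 0.08707030850031541}
```

View pics/top0.png

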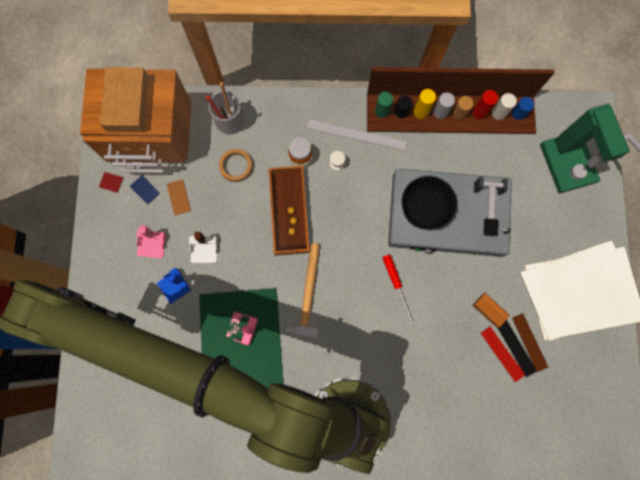

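View pics/scene0.png

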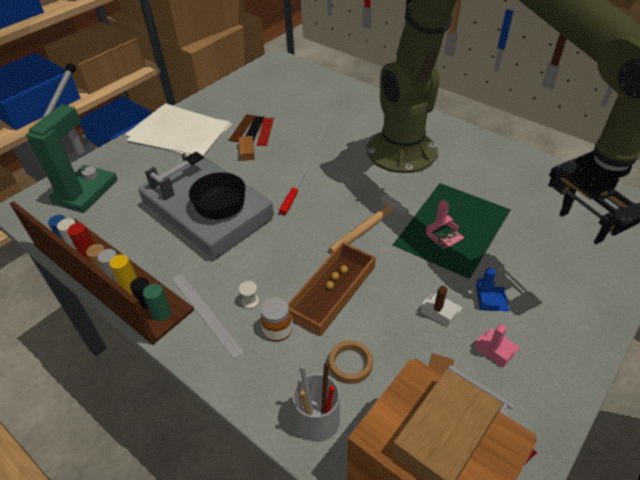

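```bash
python3 - <<'E'
from h import *
a=cv2.imread('pics/top0.png');b=cv2.imread('pics/scene0.png')
def crop(i,u,v,w,h,W,H): return cv2.resize(i[v:v+h,u:u+w],(W,H),interpolation=cv2.INTER_CUBIC)
o=np.zeros((600,800,3),np.uint8)
o[:300,:400]=crop(a,180,220,50,37,400,300)   # x8
o[:300,400:]=crop(b,410,275,64,48,400,300)   # x6.25
o[300:,:400]=crop(a,250,160,134,100,400,300)  # x3
o[300:,400:]=crop(a,385,160,133,100,400,300)
cv2.imwrite('pics/c1.png',o)
E
```

```text
(no output)
```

View pics/c1.png

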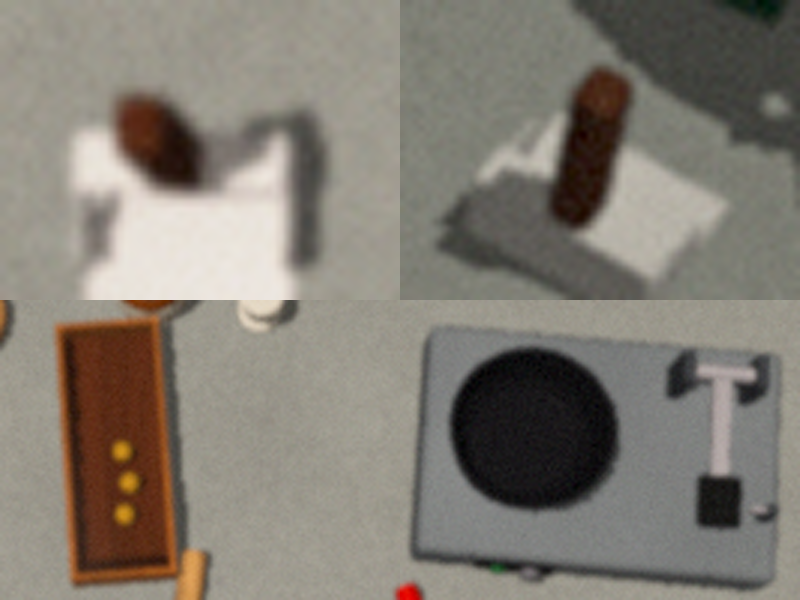

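```bash
python3 - <<'E'
from h import *
a=load('top0');b=load('scene0')
print('handle',tri(a,(197.5,233.8),b,(443.3,288.1)), px2w(a,197.5,233.8,.105))
for p in [(269.1,167.4),(302.9,165.4),(309.6,250.5),(274.5,254.8)]: print('tray',px2w(a,*p,.04).round(4))
for u,v in [(122,451),(129,482),(124,514)]: print('ball',px2w(a,250+u/2.985,160+(v-300)/3,.02).round(4))
f=lambda u,v:(385+(u-400)/3.008,160+(v-300)/3)
for p in [(430,328),(778,352),(775,585),(413,558)]: print('base',px2w(a,*f(*p),.07).round(4))
print('rim',px2w(a,*f(534,428),.13).round(4),'pad',px2w(a,*f(718,501),.122).round(4),'hinge',px2w(a,*f(725,372),.118).round(4))
for p in [(72,130),(290,130),(205,190),(290,190)]: print('scoop',px2w(a,180+p[0]/8,220+p[1]/8,.0).round(4))
hsv=cv2.cvtColor(a['image'],cv2.COLOR_RGB2HSV)
m=((hsv[...,1]<35)&(hsv[...,2]>185)).astype(np.uint8);m[:225]=0;m[275:]=0;m[:,:180]=0;m[:,225:]=0
for r in range(232,270): print(r,np.where(m[r])[0][[0,-1]] if m[r].any() else '',end=';')
E
```

```text
handle [0.4892503  0.41701347 0.10919883] [0.49113888 0.41574775 0.105     ]
tray [0.7022 0.234  0.04  ]
tray [0.7097 0.1368 0.04  ]
tray [0.4613 0.1132 0.04  ]
tray [0.4476 0.211  0.04  ]
ball [0.5809 0.1693 0.02  ]
ball [0.5506 0.1618 0.02  ]
ball [0.5194 0.1659 0.02  ]
base [ 0.6919 -0.1238  0.07  ]
base [ 0.6731 -0.448   0.07  ]
base [ 0.452  -0.4339  0.07  ]
base [ 0.472  -0.1057  0.07  ]
rim [ 0.5805 -0.2067  0.13  ] pad [ 0.5181 -0.3696  0.122 ] hinge [ 0.6385 -0.3825  0.118 ]
scoop [0.5045 0.4623 0.    ]
scoop [0.5057 0.3836 0.    ]
scoop [0.4833 0.4132 0.    ]
scoop [0.4838 0.3826 0.    ]
232 ;233 ;234 ;235 ;236 [190 193];237 [189 193];238 [189 214];239 [189 215];240 [189 215];241 [189 214];242 [189 214];243 [189 214];244 [195 215];245 [195 215];246 [195 215];247 [194 215];248 [194 215];249 [194 215];250 [194 215];251 [194 215];252 [192 215];253 [191 215];254 [191 216];255 [190 216];256 [190 216];257 [190 216];258 [190 216];259 [190 216];260 [190 216];261 [190 215];262 [191 214];263 ;264 ;265 ;266 ;267 ;268 ;269 ;
```

```bash
cat >> h.py <<'E'
from scipy.spatial.transform import Rotation as Ro
# target: TCP pos, tool yaw (deg), pitch ry about tool y (deg, + = pan front up)
def tr(yaw,ry=0): return Ro.from_euler('xyz',[180,0,yaw],degrees=True)*Ro.from_euler('y',ry,degrees=True)
def go(pos,yaw,ry=0,o=None):
    o=o or sensors.get_obs(); R0=Ro.from_euler('xyz',o['tool_rot'],degrees=True)
    d=R0.inv().apply(np.array(pos)-o['tool_pos'])*1000; r=(R0.inv()*tr(yaw,ry)).as_rotvec()
    print('xyz',d.round(1),'r',r.round(4))
def obs():
    o=sensors.get_obs(); print({k:(np.round(o[k],4) if k!='tool_rot' else np.round(o[k],2)) for k in('time_s','tool_pos','tool_rot','force','wrist_torque','grip_width','grasp_force','qpos')})
E
python3 - <<'E'
from h import *
a=load('top0')
c,yaw=np.array([.580,.174]),np.radians(185.3); ex=np.array([np.cos(yaw),np.sin(yaw)]);ey=np.array([-ex[1],ex[0]])
for u,v in [(122,451),(129,482),(124,514)]:
    p=px2w(a,250+u/2.985,160+(v-300)/3,.02)[:2]-c; print(p@ex,p@ey)
for p in [(190.,262.5),(216,262.5),(189,238),(215.5,238)]: print(px2w(a,*p,.002))
go([.50,.416,.231],180)
E
```

```text
-0.0004664614743283697 0.004788250860320155
0.03040063054206557 0.00938213043916063
0.061125138127510074 0.0024466346135542417
[0.42785533 0.45454848 0.002     ]
[0.42900435 0.38025026 0.002     ]
[0.49902465 0.46156892 0.002     ]
[0.50018475 0.38519211 0.002     ]
xyz [-301.5  -73.2   -1.3] r [-1.700e-03 -2.000e-04 -3.948e-01]
```

>>> drive_tool --moves '[{"x": -50, "y": -12, "z": 0, "rz": -0.08}, {"x": -100, "y": -24, "z": 0, "rz": -0.16}, {"x": -150, "y": -37, "z": 0, "rz": -0.24}, {"x": -200, "y": -49, "z": 0, "rz": -0.32}, {"x": -250, "y": -61, "z": 0, "rz": -0.4}, {"x": -301, "y": -73, "z": 0, "rz": -0.48}, {"x": -301, "y": -73, "z": 0, "rz": -0.48}]' --force 40

```text
invalid input at $.moves[0]: expected keys x, y, z, rx, ry, rz, fingers
```

```bash
python3 - <<'E'
from h import *
c=snap('wrist','w0'); obs(); print(-c['R'].T@c['t'])
E
```

```text
{'time_s': np.float64(0.15), 'tool_pos': array([0.2499, 0.5996, 0.2297]), 'tool_rot': array([-179.92,    0.  ,  157.38]), 'force': array([-0.4923, -0.6937, -0.3174]), 'wrist_torque': array([-0.0082, -0.0432, -0.0451]), 'grip_width': np.float64(0.0871), 'grasp_force': np.float64(0.0), 'qpos': array([-66.5726,  18.4289,  -4.0161,  83.1574,   1.2945,  78.5417,
        -3.2598])}
[0.18514933 0.62617803 0.38371005]
```

View pics/w0.png

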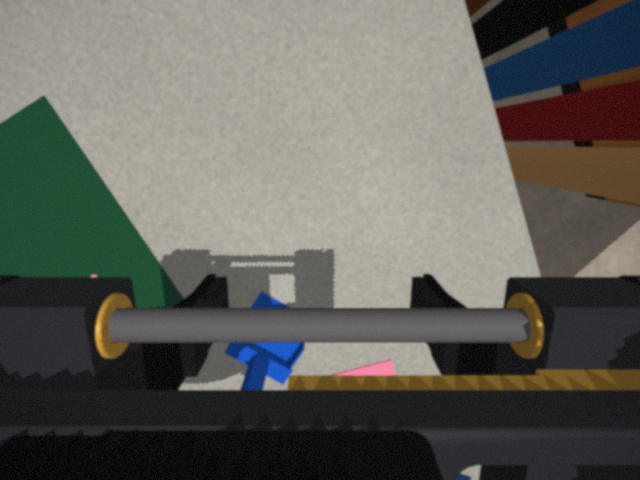

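>>> drive_tool --moves '[{"x": -50, "y": -12, "z": 0, "rx": 0, "ry": 0, "rz": -0.08, "fingers": -1}, {"x": -100, "y": -24, "z": 0, "rx": 0, "ry": 0, "rz": -0.16, "fingers": -1}, {"x": -150, "y": -37, "z": 0, "rx": 0, "ry": 0, "rz": -0.24, "fingers": -1}, {"x": -200, "y": -49, "z": 0, "rx": 0, "ry": 0, "rz": -0.32, "fingers": -1}, {"x": -250, "y": -61, "z": 0, "rx": 0, "ry": 0, "rz": -0.4, "fingers": -1}, {"x": -320, "y": -73, "z": 0, "rx": 0, "ry": 0, "rz": -0.48, "fingers": -1}, {"x": -320, "y": -73, "z": 0, "rx": 0, "ry": 0, "rz": -0.48, "fingers": -1}, {"x": -320, "y": -73, "z": 0, "rx": 0, "ry": 0, "rz": -0.48, "fingers": -1}]' --force 40

```text
time_s: 1.15
tool_pos: [0.5177, 0.4089, 0.23]
tool_rot: [-180.0, -0.1, -175.2]
force: [-0.1, 0.3, -0.9]
grip_width: 0.0871
grasp_force: 0.0
```

```bash
python3 - <<'E'
from h import *
c=snap('wrist','w1'); obs(); print(-c['R'].T@c['t'])
E
```

```text
{'time_s': np.float64(1.2), 'tool_pos': array([0.5163, 0.4104, 0.2302]), 'tool_rot': array([ 1.7997e+02, -7.0000e-02, -1.7509e+02]), 'force': array([-0.2905, -0.3435,  0.7084]), 'wrist_torque': array([0.1056, 0.1111, 0.0154]), 'grip_width': np.float64(0.0873), 'grasp_force': np.float64(0.0), 'qpos': array([-42.3884,  19.4457,   2.1287,  81.7951,  -0.7921,  78.8152,
        54.6868])}
[0.44781919 0.40228402 0.38422493]
```

View pics/w1.png

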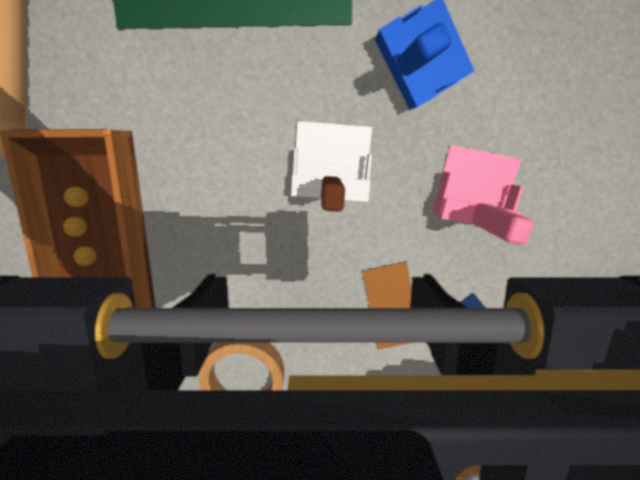

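```bash
python3 - <<'E'
from h import *
c=load('w1')
i=cv2.cvtColor(c['image'],cv2.COLOR_RGB2BGR)
o=np.hstack([cv2.resize(i[110:220,280:385],(400,419),interpolation=cv2.INTER_CUBIC),cv2.resize(i[120:300,0:155],(361,419),interpolation=cv2.INTER_CUBIC)])
cv2.imwrite('pics/c2.png',o)
for p in [(298,122),(371,126)]: print('front',px2w(c,*p,.002).round(4))
for p in [(292,197),(370,202)]: print('rear',px2w(c,*p,.015).round(4))
print('h',px2w(c,333,206,.105).round(4)); print(w2px(c,[.52,.41,0]),w2px(c,[.52,.41,.1]))
E
```

```text
front [0.4296 0.3802 0.002 ]
front [0.4274 0.4529 0.002 ]
rear [0.5028 0.3798 0.015 ]
rear [0.5014 0.459  0.015 ]
h [0.4937 0.4172 0.105 ]
(np.float64(320.2985727897799), np.float64(213.36558294532392)) (np.float64(320.8375423940569), np.float64(236.61013777561948))
```

View pics/c2.png

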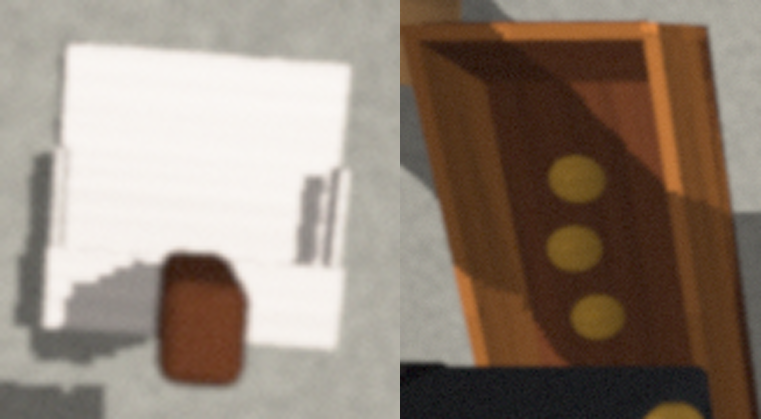

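```bash
python3 - <<'E'
from h import *
c=load('w1')
f=lambda x,y:(280+x/3.81,110+y/3.81)
h=px2w(c,*f(202,332),.105); a=px2w(c,*f(68,43),.002);b=px2w(c,*f(350,63),.002); m=(a+b)/2
print(h,a,b,m, np.hypot(*(h-m)[:2]), np.degrees(np.arctan2(*(m-h)[[1,0]])), np.degrees(np.arctan2(*(a-b)[[1,0]])),np.hypot(*(a-b)[:2]))
# handle top edge sides for yaw
e1=px2w(c,*f(159,370),.105);e2=px2w(c,*f(166,285),.105);e3=px2w(c,*f(244,370),.105);e4=px2w(c,*f(246,310),.105)
print(e1,e2,e3,e4)
for z,y in((.022,(350,170)),(.03,(344,268)),(.03,(45,250))): print(px2w(c,*f(*y),z))
g=lambda x,y:(x/2.329,120+y/2.328)
for p in [(405,28),(707,27)]: print('traytop',px2w(c,*g(p[0]-400,p[1]),.04))
# tray
print('inner corners', px2w(c,*g(25,40),.04),px2w(c,*g(250,40),.04))
for p in [(177,179),(175,248),(198,317)]: 
    q=px2w(c,*g(*p),.02); print('ball',q)
E
```

```text
[0.48692296 0.41653264 0.105     ] [0.42893804 0.37997174 0.002     ] [0.42780509 0.45386496 0.002     ] [0.42837156 0.41691835 0.002     ] 0.05855266491371741 179.62256602638575 -89.121592683236 0.07390190564980204
[0.49531372 0.40858337 0.105     ] [0.47817133 0.40852643 0.105     ] [0.49389607 0.42570604 0.105     ] [0.48180327 0.42489051 0.105     ]
[0.45453951 0.45425954 0.022     ]
[0.47838499 0.4544812  0.03      ]
[0.48013134 0.37921265 0.03      ]
traytop [0.4620413  0.11746713 0.04      ]
traytop [0.45201307 0.23378993 0.04      ]
inner corners [0.46593529 0.12457287 0.04      ] [0.45871898 0.21152158 0.04      ]
ball [0.51972068 0.16558223 0.02      ]
ball [0.55037588 0.16206977 0.02      ]
ball [0.58144724 0.1695212  0.02      ]
```

```bash
python3 - <<'E'
from h import *
go([.487,.4167,.074],180.7)
E
```

```text
xyz [ 28.5   8.7 156.2] r [ 0.0005 -0.0013  0.0735]
```

>>> drive_tool --moves '[{"x": 28.5, "y": 8.7, "z": 40, "rx": 0, "ry": 0, "rz": 0.0735, "fingers": -1}, {"x": 28.5, "y": 8.7, "z": 80, "rx": 0, "ry": 0, "rz": 0.0735, "fingers": -1}, {"x": 28.5, "y": 8.7, "z": 120, "rx": 0, "ry": 0, "rz": 0.0735, "fingers": -1}, {"x": 28.5, "y": 8.7, "z": 145, "rx": 0, "ry": 0, "rz": 0.0735, "fingers": -1}, {"x": 28.5, "y": 8.7, "z": 156, "rx": 0, "ry": 0, "rz": 0.0735, "fingers": -1}, {"x": 28.5, "y": 8.7, "z": 156, "rx": 0, "ry": 0, "rz": 0.0735, "fingers": 0}, {"x": 28.5, "y": 8.7, "z": 156, "rx": 0, "ry": 0, "rz": 0.0735, "fingers": 1}, {"x": 28.5, "y": 8.7, "z": 156, "rx": 0, "ry": 0, "rz": 0.0735, "fingers": 1}, {"x": 28.5, "y": 8.7, "z": 156, "rx": 0, "ry": 0, "rz": 0.0735, "fingers": 1}, {"x": 28.5, "y": 8.7, "z": 156, "rx": 0, "ry": 0, "rz": 0.0735, "fingers": 1}, {"x": 28.5, "y": 8.7, "z": 156, "rx": 0, "ry": 0, "rz": 0.0735, "fingers": 1}, {"x": 28.5, "y": 8.7, "z": 156, "rx": 0, "ry": 0, "rz": 0.0735, "fingers": 1}]' --force 40

```text
time_s: 2.7
tool_pos: [0.4882, 0.4157, 0.0746]
tool_rot: [-180.0, -0.0, -179.3]
force: [0.6, -0.4, -0.3]
grip_width: 0.025
grasp_force: 0.0
```

```bash
python3 - <<'E'
from h import *
obs()
# tray frame: scoop underside at grip TCP; handle is 24mm behind scoop origin, lip 59mm ahead of handle
c=np.array([.580,.174]);y=np.radians(185);ex=np.array([np.cos(y),np.sin(y)])
for lip in(-20,-10,0,100): 
    p=c+ex*(lip-59)/1000; print(lip,p.round(4))
E
```

```text
{'time_s': np.float64(2.7), 'tool_pos': array([0.4882, 0.4157, 0.0746]), 'tool_rot': array([-180.  ,   -0.  , -179.33]), 'force': array([ 0.6119, -0.3741, -0.3427]), 'wrist_torque': array([0.0727, 0.0205, 0.0491]), 'grip_width': np.float64(0.025), 'grasp_force': np.float64(0.0), 'qpos': array([-44.1681,  23.7415,   1.7258,  94.4874,  -0.7888,  61.785 ,
        48.4545])}
-20 [0.6587 0.1809]
-10 [0.6487 0.18  ]
0 [0.6388 0.1791]
100 [0.5392 0.1704]
```

>>> drive_tool --moves '[{"x": 0, "y": 0, "z": 0, "rx": 0, "ry": 0, "rz": 0, "fingers": 1}, {"x": 0, "y": 0, "z": 0, "rx": 0, "ry": 0, "rz": 0, "fingers": 1}, {"x": 0, "y": 0, "z": 0, "rx": 0, "ry": 0, "rz": 0, "fingers": 1}, {"x": 0, "y": 0, "z": 0, "rx": 0, "ry": 0, "rz": 0, "fingers": 1}]' --force 40

```text
time_s: 3.2
tool_pos: [0.4881, 0.4156, 0.0744]
tool_rot: [-180.0, -0.0, -179.3]
force: [-0.0, 0.0, -1.2]
grip_width: 0.018
grasp_force: 39.9
```

```bash
python3 - <<'E'
from h import *
obs(); go([.6587,.1809,.16],185)
E
```

```text
{'time_s': np.float64(3.2), 'tool_pos': array([0.4881, 0.4156, 0.0744]), 'tool_rot': array([-1.7999e+02, -1.0000e-02, -1.7933e+02]), 'force': array([-0.0474,  0.022 , -1.1892]), 'wrist_torque': array([ 0.0143, -0.0316, -0.0341]), 'grip_width': np.float64(0.018), 'grasp_force': np.float64(39.9436), 'qpos': array([-44.1699,  23.7483,   1.7283,  94.4973,  -0.7864,  61.7852,
        48.452 ])}
xyz [-167.8 -236.7  -85.6] r [-0.0003 -0.0002 -0.0756]
```

>>> drive_tool --moves '[{"x": 0, "y": 0, "z": -30, "rx": 0, "ry": 0, "rz": 0, "fingers": 1}, {"x": 0, "y": 0, "z": -60, "rx": 0, "ry": 0, "rz": 0, "fingers": 1}, {"x": -20, "y": -29, "z": -86, "rx": 0, "ry": 0, "rz": 0, "fingers": 1}, {"x": -45, "y": -64, "z": -86, "rx": 0, "ry": 0, "rz": -0.02, "fingers": 1}, {"x": -74, "y": -104, "z": -86, "rx": 0, "ry": 0, "rz": -0.04, "fingers": 1}, {"x": -104, "y": -147, "z": -86, "rx": 0, "ry": 0, "rz": -0.06, "fingers": 1}, {"x": -134, "y": -189, "z": -86, "rx": 0, "ry": 0, "rz": -0.0756, "fingers": 1}, {"x": -158, "y": -223, "z": -86, "rx": 0, "ry": 0, "rz": -0.0756, "fingers": 1}, {"x": -168, "y": -237, "z": -86, "rx": 0, "ry": 0, "rz": -0.0756, "fingers": 1}, {"x": -168, "y": -237, "z": -86, "rx": 0, "ry": 0, "rz": -0.0756, "fingers": 1}, {"x": -168, "y": -237, "z": -86, "rx": 0, "ry": 0, "rz": -0.0756, "fingers": 1}]' --force 40

```text
time_s: 4.58
tool_pos: [0.6576, 0.1839, 0.1604]
tool_rot: [179.9, -0.1, -174.8]
force: [-0.3, -0.0, -0.8]
grip_width: 0.0177
grasp_force: 39.9
```

```bash
python3 - <<'E'
from h import *
c=snap('wrist','w2'); obs()
E
```

```text
{'time_s': np.float64(4.625), 'tool_pos': array([0.6576, 0.184 , 0.1605]), 'tool_rot': array([ 1.7990e+02, -4.0000e-02, -1.7478e+02]), 'force': array([ 0.5643, -0.3619, -1.2564]), 'wrist_torque': array([ 0.0852, -0.0133, -0.0352]), 'grip_width': np.float64(0.018), 'grasp_force': np.float64(39.9438), 'qpos': array([-24.0769,  24.4441,   8.4101,  83.3848,  -3.7542,  72.4629,
        79.9463])}
```

View pics/w2.png

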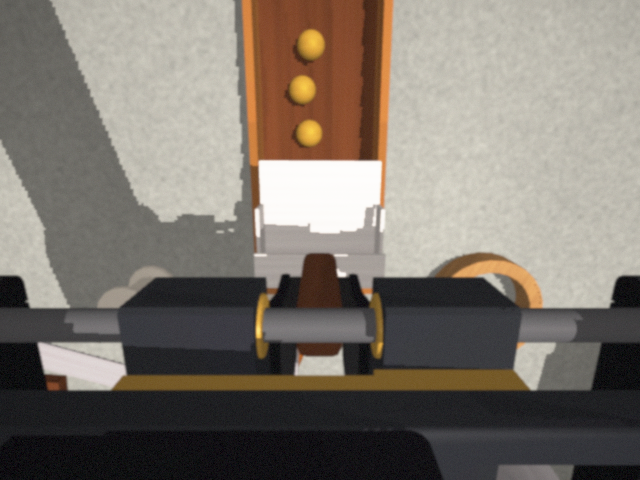

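```bash
python3 - <<'E'
from h import *
c=load('w2'); o=sensors.get_obs(); R=Ro.from_euler('xyz',o['tool_rot'],degrees=True)
im=c['image']
hsv=cv2.cvtColor(im,cv2.COLOR_RGB2HSV)
for r in (15,40,70,100,130,150):
    s=hsv[r,200:430,1]>110; k=np.where(s)[0]+200
    L,Rr=px2w(c,k[0]-.5,r,.04),px2w(c,k[-1]+.5,r,.04); m=(L+Rr)/2
    print(r,k[0],k[-1],np.hypot(*(L-Rr)[:2]).round(4),m.round(4),(R.inv().apply(m-o['tool_pos'])*1000).round(1))
for p in [(260,160),(382,160)]: print('lip',(R.inv().apply(px2w(c,*p,.0875)-o['tool_pos'])*1000).round(1))
for p in [(309,133),(302,89),(311,44)]: print('ball',(R.inv().apply(px2w(c,*p,.02)-o['tool_pos'])*1000).round(1),px2w(c,*p,.02).round(4))
E
```

```text
15 242 391 0.1 [0.5059 0.1682 0.04  ] [152.4  -2.2 120.6]
40 244 390 0.0995 [0.5209 0.1699 0.04  ] [137.4  -1.9 120.6]
70 245 389 0.1001 [0.5395 0.1716 0.04  ] [118.7  -1.9 120.6]
100 247 388 0.0999 [0.5589 0.1736 0.04  ] [ 99.2  -1.6 120.6]
130 248 386 0.0998 [0.5791 0.1751 0.04  ] [ 79.   -2.  120.6]
150 249 385 0.0997 [0.5929 0.1763 0.04  ] [ 65.   -2.  120.5]
lip [ 60.1 -36.4  73. ]
lip [60.  37.6 73.1]
ball [ 77.4  -8.3 140.5] [0.5812 0.169  0.02  ]
ball [109.1 -13.3 140.6] [0.5501 0.1611 0.02  ]
ball [139.6  -6.3 140.6] [0.5191 0.1653 0.02  ]
```

>>> drive_tool --moves '[{"x": -8, "y": -2.6, "z": 15, "rx": 0, "ry": 0, "rz": 0, "fingers": 1}, {"x": -8, "y": -2.6, "z": 30, "rx": 0, "ry": 0, "rz": 0, "fingers": 1}, {"x": -8, "y": -2.6, "z": 45, "rx": 0, "ry": 0, "rz": 0, "fingers": 1}, {"x": -8, "y": -2.6, "z": 58, "rx": 0, "ry": 0, "rz": 0, "fingers": 1}, {"x": -8, "y": -2.6, "z": 67, "rx": 0, "ry": 0, "rz": 0, "fingers": 1}, {"x": -8, "y": -2.6, "z": 72, "rx": 0, "ry": 0, "rz": 0, "fingers": 1}, {"x": -8, "y": -2.6, "z": 74, "rx": 0, "ry": 0, "rz": 0, "fingers": 1}, {"x": -8, "y": -2.6, "z": 74, "rx": 0, "ry": 0, "rz": 0, "fingers": 1}]' --force 40

```text
time_s: 5.62
tool_pos: [0.6674, 0.1789, 0.0869]
tool_rot: [180.0, 0.0, -175.0]
force: [-0.8, -0.1, -1.3]
grip_width: 0.0177
grasp_force: 39.9
```

```bash
python3 - <<'E'
from h import *
obs(); c=np.array([.580,.1752]);y=np.radians(185.2);ex=np.array([np.cos(y),np.sin(y)])
for lip in (98,101): go([*(c+ex*(lip-60)/1000),.085],185.2)
E
```

```text
{'time_s': np.float64(5.625), 'tool_pos': array([0.6674, 0.1789, 0.0869]), 'tool_rot': array([ 1.7999e+02,  4.0000e-02, -1.7500e+02]), 'force': array([-0.804 , -0.1033, -1.2641]), 'wrist_torque': array([ 0.0257, -0.0551, -0.0587]), 'grip_width': np.float64(0.0177), 'grasp_force': np.float64(39.9438), 'qpos': array([-23.3407,  28.6141,   8.2735,  86.259 ,  -4.3509,  65.4022,
        80.7453])}
xyz [125.4   3.7   1.9] r [ 0.0002  0.0006 -0.0035]
xyz [128.4   3.7   1.9] r [ 0.0002  0.0006 -0.0035]
```

>>> drive_tool --moves '[{"x": 0, "y": 3.1, "z": 1.5, "rx": 0, "ry": 0, "rz": 0, "fingers": 1}, {"x": 8, "y": 3.1, "z": 1.5, "rx": 0, "ry": 0, "rz": 0, "fingers": 1}, {"x": 16, "y": 3.1, "z": 1.5, "rx": 0, "ry": 0, "rz": 0, "fingers": 1}, {"x": 24, "y": 3.1, "z": 1.5, "rx": 0, "ry": 0, "rz": 0, "fingers": 1}, {"x": 32, "y": 3.1, "z": 1.5, "rx": 0, "ry": 0, "rz": 0, "fingers": 1}, {"x": 40, "y": 3.1, "z": 1.5, "rx": 0, "ry": 0, "rz": 0, "fingers": 1}, {"x": 48, "y": 3.1, "z": 1.5, "rx": 0, "ry": 0, "rz": 0, "fingers": 1}, {"x": 56, "y": 3.1, "z": 1.5, "rx": 0, "ry": 0, "rz": 0, "fingers": 1}, {"x": 64, "y": 3.1, "z": 1.5, "rx": 0, "ry": 0, "rz": 0, "fingers": 1}, {"x": 72, "y": 3.1, "z": 1.5, "rx": 0, "ry": 0, "rz": 0, "fingers": 1}, {"x": 80, "y": 3.1, "z": 1.5, "rx": 0, "ry": 0, "rz": 0, "fingers": 1}, {"x": 90, "y": 3.1, "z": 1.5, "rx": 0, "ry": 0, "rz": 0, "fingers": 1}, {"x": 100, "y": 3.1, "z": 1.5, "rx": 0, "ry": 0, "rz": 0, "fingers": 1}, {"x": 110, "y": 3.1, "z": 1.5, "rx": 0, "ry": 0, "rz": 0, "fingers": 1}, {"x": 118, "y": 3.1, "z": 1.5, "rx": 0, "ry": 0, "rz": 0, "fingers": 1}, {"x": 123, "y": 3.1, "z": 1.5, "rx": 0, "ry": 0, "rz": 0, "fingers": 1}, {"x": 125, "y": 3.1, "z": 1.5, "rx": 0, "ry": 0, "rz": 0, "fingers": 1}, {"x": 125, "y": 3.1, "z": 1.5, "rx": 0, "ry": 0, "rz": 0, "fingers": 1}]' --force 40

```text
time_s: 7.88
tool_pos: [0.5423, 0.1711, 0.085]
tool_rot: [-180.0, -0.0, -175.0]
force: [0.2, 1.2, -3.1]
grip_width: 0.0179
grasp_force: 39.9
```

```bash
python3 - <<'E'
from h import *
c=snap('wrist','w3'); s=snap('scene','s3'); obs()
i=cv2.imread('pics/w3.png');j=cv2.imread('pics/s3.png')
cv2.imwrite('pics/c3.png',np.vstack([cv2.resize(i[60:280,200:440],(400,366)),cv2.resize(j[230:340,280:400],(400,366))])[:,:] if 0 else np.hstack([cv2.resize(i[60:300,200:440],(400,400)),cv2.resize(j[230:340,280:390],(400,400))]))
E
```

```text
{'time_s': np.float64(7.975), 'tool_pos': array([0.5425, 0.171 , 0.085 ]), 'tool_rot': array([-180.,   -0., -175.]), 'force': array([ 0.6911,  0.4074, -2.0144]), 'wrist_torque': array([ 0.0324, -0.0647, -0.0052]), 'grip_width': np.float64(0.018), 'grasp_force': np.float64(39.9439), 'qpos': array([-26.7192,  15.2079,   7.4913, 104.8154,  -2.2577,  60.121 ,
        76.636 ])}
```

View pics/c3.png

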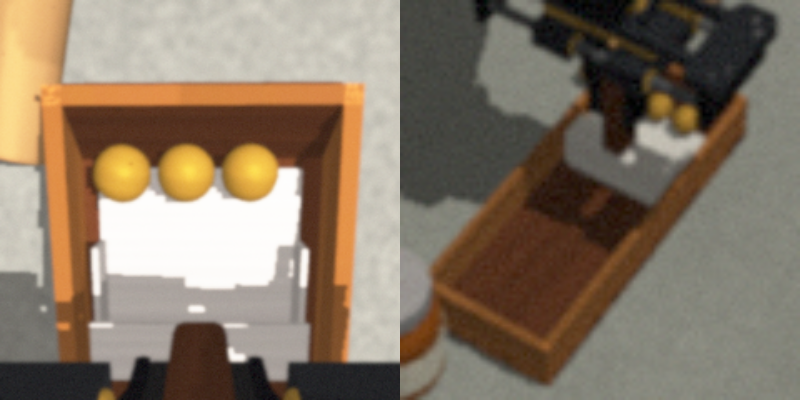

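>>> drive_tool --moves '[{"x": 1.5, "y": 0, "z": 0, "rx": 0, "ry": 0, "rz": 0, "fingers": 1}, {"x": 3, "y": 0, "z": 0, "rx": 0, "ry": 0, "rz": 0, "fingers": 1}, {"x": 4, "y": 0, "z": 0, "rx": 0, "ry": 0, "rz": 0, "fingers": 1}, {"x": 4, "y": 0, "z": 0, "rx": 0, "ry": 0, "rz": 0, "fingers": 1}, {"x": 1, "y": 0, "z": -0.7, "rx": 0, "ry": 0.052, "rz": 0, "fingers": 1}, {"x": -1.5, "y": 0, "z": -1.3, "rx": 0, "ry": 0.105, "rz": 0, "fingers": 1}, {"x": -4.5, "y": 0, "z": -1.6, "rx": 0, "ry": 0.157, "rz": 0, "fingers": 1}, {"x": -7.5, "y": 0, "z": -1.8, "rx": 0, "ry": 0.209, "rz": 0, "fingers": 1}, {"x": -10, "y": 0, "z": -1.8, "rx": 0, "ry": 0.262, "rz": 0, "fingers": 1}, {"x": -16.5, "y": 0, "z": -2, "rx": 0, "ry": 0.349, "rz": 0, "fingers": 1}, {"x": -16.5, "y": 0, "z": -2, "rx": 0, "ry": 0.349, "rz": 0, "fingers": 1}, {"x": -16.5, "y": 0, "z": -2, "rx": 0, "ry": 0.349, "rz": 0, "fingers": 1}]' --force 40

```text
time_s: 9.48
tool_pos: [0.5585, 0.1725, 0.0869]
tool_rot: [-180.0, -20.0, -175.0]
force: [0.1, -0.6, -2.5]
grip_width: 0.0179
grasp_force: 40.0
```

```bash
python3 - <<'E'
from h import *
c=snap('wrist','w4'); obs(); i=cv2.imread('pics/w4.png')
cv2.imwrite('pics/c4.png',cv2.resize(i[40:300,180:460],(420,390)))
E
```

```text
{'time_s': np.float64(9.525), 'tool_pos': array([0.5584, 0.1726, 0.0873]), 'tool_rot': array([ 179.99,  -19.95, -174.98]), 'force': array([ 0.4482,  0.2203, -1.8666]), 'wrist_torque': array([ 0.1446, -0.6044, -0.0307]), 'grip_width': np.float64(0.0178), 'grasp_force': np.float64(39.976), 'qpos': array([-22.7179,  31.3401,   7.5882,  84.7673,  -7.5694,  83.9003,
        81.5903])}
```

View pics/c4.png

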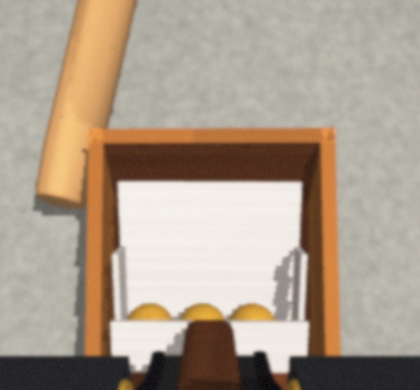

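```bash
cat >> h.py <<'E'
def lip_tcp(lip,phi,yaw=185.):
    p=np.radians(phi);f=60*np.cos(p)-73.4*np.sin(p);u=-60*np.sin(p)-73.4*np.cos(p);y=np.radians(yaw)
    return np.array(lip)-np.array([np.cos(y)*f,np.sin(y)*f,u])/1000
E
python3 - <<'E'
from h import *
o=sensors.get_obs()
go([o['tool_pos'][0],o['tool_pos'][1],.235],185,20); t=lip_tcp([.603,-.204,.187],-20); print(t); go(t,185,20)
E
```

```text
xyz [  50.4    0.  -138.9] r [0.0001 0.0008 0.0003]
[ 0.68417576 -0.19689804  0.23545223]
xyz [ -36.8 -379.1 -171.1] r [0.0001 0.0008 0.0003]
```

>>> drive_tool --moves '[{"x": 4, "y": 0, "z": -10, "rx": 0, "ry": 0, "rz": 0, "fingers": 1}, {"x": 12, "y": 0, "z": -33, "rx": 0, "ry": 0, "rz": 0, "fingers": 1}, {"x": 22, "y": 0, "z": -61, "rx": 0, "ry": 0, "rz": 0, "fingers": 1}, {"x": 33, "y": 0, "z": -90, "rx": 0, "ry": 0, "rz": 0, "fingers": 1}, {"x": 42, "y": -5, "z": -117, "rx": 0, "ry": 0, "rz": 0, "fingers": 1}, {"x": 46, "y": -20, "z": -140, "rx": 0, "ry": 0, "rz": 0, "fingers": 1}, {"x": 40, "y": -45, "z": -143, "rx": 0, "ry": 0, "rz": 0, "fingers": 1}, {"x": 33, "y": -75, "z": -145, "rx": 0, "ry": 0, "rz": 0, "fingers": 1}, {"x": 25, "y": -110, "z": -148, "rx": 0, "ry": 0, "rz": 0, "fingers": 1}, {"x": 17, "y": -145, "z": -151, "rx": 0, "ry": 0, "rz": 0, "fingers": 1}, {"x": 9, "y": -180, "z": -154, "rx": 0, "ry": 0, "rz": 0, "fingers": 1}, {"x": 1, "y": -215, "z": -157, "rx": 0, "ry": 0, "rz": 0, "fingers": 1}, {"x": -7, "y": -250, "z": -160, "rx": 0, "ry": 0, "rz": 0, "fingers": 1}, {"x": -15, "y": -285, "z": -163, "rx": 0, "ry": 0, "rz": 0, "fingers": 1}, {"x": -23, "y": -318, "z": -166, "rx": 0, "ry": 0, "rz": 0, "fingers": 1}, {"x": -30, "y": -346, "z": -169, "rx": 0, "ry": 0, "rz": 0, "fingers": 1}, {"x": -34, "y": -366, "z": -171, "rx": 0, "ry": 0, "rz": 0, "fingers": 1}, {"x": -37, "y": -377, "z": -171, "rx": 0, "ry": 0, "rz": 0, "fingers": 1}, {"x": -37, "y": -379, "z": -171, "rx": 0, "ry": 0, "rz": 0, "fingers": 1}, {"x": -37, "y": -379, "z": -171, "rx": 0, "ry": 0, "rz": 0, "fingers": 1}]' --force 40

```text
time_s: 12.02
tool_pos: [0.6848, -0.1958, 0.2354]
tool_rot: [179.9, -20.0, -174.9]
force: [-0.4, 0.1, -2.6]
grip_width: 0.0173
grasp_force: 40.0
```

```bash
python3 - <<'E'
from h import *
c=snap('wrist','w5'); obs()
hsv=cv2.cvtColor(c['image'],cv2.COLOR_RGB2HSV)[:300,180:460]
w4=cv2.cvtColor(load('w4')['image'],cv2.COLOR_RGB2HSV)[:300,180:460]
f=lambda h:((h[...,0]>18)&(h[...,0]<30)&(h[...,1]>150)&(h[...,2]>90)).astype(np.uint8)
for h in(w4,hsv): print([s[[0,1,4]].tolist() for s in cv2.connectedComponentsWithStats(f(h))[2][1:] if s[4]>15])
# dark bowl ellipse in wrist view
g=c['image'].max(2); m=(g<45).astype(np.uint8); m[270:]=0
n,l,s,ct=cv2.connectedComponentsWithStats(m); k=1+s[1:,4].argmax(); print(s[k],ct[k])
for phi,z in((-20,.187),(-10,.182),(0,.177),(10,.17),(20,.16),(30,.152),(42,.147)):
    go(lip_tcp([.603,-.204,z],phi),185,-phi)
E
```

```text
{'time_s': np.float64(12.075), 'tool_pos': array([ 0.6848, -0.1955,  0.2354]), 'tool_rot': array([ 179.93,  -19.97, -174.89]), 'force': array([-0.1922,  0.2889, -1.4118]), 'wrist_torque': array([ 0.1037, -0.6317, -0.0244]), 'grip_width': np.float64(0.0178), 'grasp_force': np.float64(39.9761), 'qpos': array([  3.4924,  42.9327,  16.0428,  50.4316,  -3.6255, 106.4556,
       111.8086])}
[[88, 243, 155], [123, 243, 174], [155, 244, 166], [79, 293, 46], [192, 293, 41]]
[[89, 243, 139], [124, 244, 177], [158, 244, 155], [193, 293, 34], [79, 294, 34]]
[  224    65   187   160 14823] [312.70201714 128.08878095]
xyz [ 0.8 -1.3  0.2] r [0.0006 0.0006 0.0018]
xyz [12.7 -1.3 -4.4] r [ 0.0007 -0.174   0.0017]
xyz [26.1 -1.3 -6.5] r [ 0.0009 -0.3485  0.0017]
xyz [39.7 -1.3 -4. ] r [ 0.001  -0.523   0.0016]
xyz [52.7 -1.2  4.2] r [ 0.0012 -0.6976  0.0015]
xyz [66.5 -1.2 13.4] r [ 0.0013 -0.8721  0.0014]
xyz [83.7 -1.2 23.7] r [ 0.0015 -1.0815  0.0013]
```

>>> drive_tool --moves '[{"x": 6, "y": -1, "z": -2, "rx": 0, "ry": -0.087, "rz": 0, "fingers": 1}, {"x": 12.7, "y": -1, "z": -4.4, "rx": 0, "ry": -0.174, "rz": 0, "fingers": 1}, {"x": 19.5, "y": -1, "z": -5.5, "rx": 0, "ry": -0.261, "rz": 0, "fingers": 1}, {"x": 26, "y": -1, "z": -6.5, "rx": 0, "ry": -0.348, "rz": 0, "fingers": 1}, {"x": 33, "y": -1, "z": -5.3, "rx": 0, "ry": -0.435, "rz": 0, "fingers": 1}, {"x": 39.7, "y": -1, "z": -4, "rx": 0, "ry": -0.523, "rz": 0, "fingers": 1}, {"x": 46, "y": -1, "z": 0, "rx": 0, "ry": -0.61, "rz": 0, "fingers": 1}, {"x": 52.7, "y": -1, "z": 4.2, "rx": 0, "ry": -0.698, "rz": 0, "fingers": 1}, {"x": 59.5, "y": -1, "z": 9, "rx": 0, "ry": -0.785, "rz": 0, "fingers": 1}, {"x": 66.5, "y": -1, "z": 13.4, "rx": 0, "ry": -0.872, "rz": 0, "fingers": 1}, {"x": 75, "y": -1, "z": 18.5, "rx": 0, "ry": -0.977, "rz": 0, "fingers": 1}, {"x": 83.7, "y": -1, "z": 23.7, "rx": 0, "ry": -1.08, "rz": 0, "fingers": 1}, {"x": 83.7, "y": -1, "z": 23.7, "rx": 0, "ry": -1.08, "rz": 0, "fingers": 1}, {"x": 83.7, "y": -1, "z": 23.7, "rx": 0, "ry": -1.08, "rz": 0, "fingers": 1}, {"x": 83.7, "y": -1, "z": 23.7, "rx": 0, "ry": -1.08, "rz": 0, "fingers": 1}]' --force 40

```text
time_s: 13.95
tool_pos: [0.6001, -0.2049, 0.243]
tool_rot: [-179.9, 41.9, -174.8]
force: [0.3, 0.5, -1.5]
grip_width: 0.0174
grasp_force: 40.0
```

```bash
python3 - <<'E'
from h import *
c=snap('wrist','w6'); obs()
f=lambda h:((h[...,0]>15)&(h[...,0]<32)&(h[...,1]>120)&(h[...,2]>60)).astype(np.uint8)
for n in('w5','w6'):
    h=cv2.cvtColor(load(n)['image'],cv2.COLOR_RGB2HSV); print(n,[s.tolist() for s in cv2.connectedComponentsWithStats(f(h))[2][1:] if s[4]>25])
print(w2px(c,[.5805,-.2067,.086]),w2px(c,[.5805,-.2067,.13]))
go(lip_tcp([.603,-.204,.20],0),185,0)
E
```

```text
{'time_s': np.float64(14.0), 'tool_pos': array([ 0.5998, -0.2051,  0.2427]), 'tool_rot': array([-179.91,   41.92, -174.84]), 'force': array([-0.1162, -0.7105, -1.2676]), 'wrist_torque': array([-0.0073,  0.9879,  0.001 ]), 'grip_width': np.float64(0.0179), 'grasp_force': np.float64(39.9757), 'qpos': array([  9.3274,  -6.8014,  18.1678, 119.7101, -34.9389,  35.2205,
       146.4494])}
w5 [[595, 0, 31, 125, 708], [617, 71, 5, 22, 40], [268, 243, 27, 10, 205], [304, 243, 27, 12, 229], [337, 243, 28, 10, 206], [255, 293, 15, 66, 554], [369, 293, 15, 66, 557], [113, 369, 415, 22, 7067]]
w6 [[269, 0, 102, 41, 3129], [212, 262, 13, 14, 61], [195, 266, 17, 9, 66], [507, 279, 88, 29, 803], [574, 282, 18, 14, 89], [255, 293, 15, 66, 561], [369, 292, 15, 67, 557], [113, 369, 416, 22, 7130]]
(np.float64(320.2282888365526), np.float64(63.53885003985508)) (np.float64(320.3576565580592), np.float64(107.17037272407961))
xyz [-67.6   0.6  19.4] r [-4.000e-04  7.316e-01  2.100e-03]
```

>>> drive_tool --moves '[{"x": -8, "y": 0, "z": -10, "rx": 0, "ry": 0.1, "rz": 0, "fingers": 1}, {"x": -20, "y": 0, "z": -10, "rx": 0, "ry": 0.22, "rz": 0, "fingers": 1}, {"x": -33, "y": 0, "z": -6, "rx": 0, "ry": 0.36, "rz": 0, "fingers": 1}, {"x": -47, "y": 0, "z": 2, "rx": 0, "ry": 0.5, "rz": 0, "fingers": 1}, {"x": -58, "y": 0, "z": 10, "rx": 0, "ry": 0.63, "rz": 0, "fingers": 1}, {"x": -67.6, "y": 0.6, "z": 19.4, "rx": 0, "ry": 0.7316, "rz": 0, "fingers": 1}, {"x": -67.6, "y": 0.6, "z": 19.4, "rx": 0, "ry": 0.7316, "rz": 0, "fingers": 1}]' --force 40

```text
time_s: 14.88
tool_pos: [0.6645, -0.1967, 0.2689]
tool_rot: [179.9, -0.2, -174.8]
force: [0.3, 0.5, -2.6]
grip_width: 0.018
grasp_force: 40.0
```

```bash
python3 - <<'E'
from h import *
obs(); go([.60,0,.27],180,0); go([.60,0,.076],180,0)
E
```

```text
{'time_s': np.float64(14.875), 'tool_pos': array([ 0.6645, -0.1967,  0.2689]), 'tool_rot': array([ 179.93,   -0.21, -174.76]), 'force': array([ 0.2967,  0.5426, -2.5515]), 'wrist_torque': array([ 0.0635, -0.0291, -0.0107]), 'grip_width': np.float64(0.018), 'grasp_force': np.float64(39.976), 'qpos': array([  6.2625,  23.1756,  11.3927,  72.9373,  -4.4637,  84.5299,
       112.439 ])}
xyz [ 46.3 201.8  -0.7] r [ 0.001  -0.0036  0.0914]
xyz [ 45.6 201.6 193.3] r [ 0.001  -0.0036  0.0914]
```

>>> drive_tool --moves '[{"x": 4, "y": 18, "z": 0, "rx": 0, "ry": 0, "rz": 0.01, "fingers": 1}, {"x": 12, "y": 52, "z": 0, "rx": 0, "ry": 0, "rz": 0.02, "fingers": 1}, {"x": 21, "y": 92, "z": 0, "rx": 0, "ry": 0, "rz": 0.04, "fingers": 1}, {"x": 30, "y": 132, "z": 0, "rx": 0, "ry": 0, "rz": 0.06, "fingers": 1}, {"x": 39, "y": 170, "z": 10, "rx": 0, "ry": -0.0036, "rz": 0.08, "fingers": 1}, {"x": 45, "y": 195, "z": 40, "rx": 0, "ry": -0.0036, "rz": 0.0914, "fingers": 1}, {"x": 46, "y": 201.6, "z": 80, "rx": 0, "ry": -0.0036, "rz": 0.0914, "fingers": 1}, {"x": 46, "y": 201.6, "z": 120, "rx": 0, "ry": -0.0036, "rz": 0.0914, "fingers": 1}, {"x": 46, "y": 201.6, "z": 150, "rx": 0, "ry": -0.0036, "rz": 0.0914, "fingers": 1}, {"x": 46, "y": 201.6, "z": 160, "rx": 0, "ry": -0.0036, "rz": 0.0914, "fingers": 1}, {"x": 46, "y": 201.6, "z": 160, "rx": 0, "ry": -0.0036, "rz": 0.0914, "fingers": 1}]' --force 40

```text
time_s: 16.25
tool_pos: [0.5975, -0.0023, 0.1132]
tool_rot: [180.0, 0.2, 179.7]
force: [0.1, 0.0, -0.5]
grip_width: 0.0179
grasp_force: 40.0
```

```bash
python3 - <<'E'
from h import *
w=snap('wrist','w7');t=snap('top','t7'); s=snap('scene','s7'); obs(); go([.60,0,.0747],180,0)
a=cv2.imread('pics/t7.png');b=cv2.imread('pics/w7.png');d=cv2.imread('pics/s7.png')
g=lambda i:np.clip(255*(i/255.)**.45,0,255).astype(np.uint8)
o=np.zeros((600,800,3),np.uint8)
o[:300,:400]=cv2.resize(g(a[165:240,385:485]),(400,300),interpolation=cv2.INTER_CUBIC)
o[:300,400:]=cv2.resize(g(d[165:225,180:260]),(400,300),interpolation=cv2.INTER_CUBIC)
o[300:,:400]=cv2.resize(b,(400,300)); o[300:,400:]=cv2.resize(a[120:360,230:550],(400,300))
cv2.imwrite('pics/c7.png',o)
for n,c in(('top',t),('scene',s)):
    h=cv2.cvtColor(c['image'],cv2.COLOR_RGB2HSV); f=((h[...,0]>14)&(h[...,0]<34)&(h[...,1]>110)&(h[...,2]>45)).astype(np.uint8)
    u,v=map(int,w2px(c,[.58,-.207,.1])); q=f[v-35:v+35,u-35:u+35]; print(n,[x.tolist() for x in cv2.connectedComponentsWithStats(q)[2][1:]])
E
```

```text
{'time_s': np.float64(16.4), 'tool_pos': array([ 0.599 , -0.0025,  0.1143]), 'tool_rot': array([179.97,   0.38, 179.75]), 'force': array([-0.8051, -0.017 , -1.0266]), 'wrist_torque': array([0.0288, 0.0216, 0.0334]), 'grip_width': np.float64(0.0177), 'grasp_force': np.float64(39.9757), 'qpos': array([-7.3973, 16.5762,  6.0007, 99.3093, -1.9218, 63.8353, 88.9459])}
xyz [-0.7  2.4 39.6] r [ 0.0005  0.0066 -0.0043]
top [[25, 41, 22, 13, 175]]
scene [[65, 0, 1, 1, 1], [64, 9, 1, 1, 1], [69, 9, 1, 1, 1], [33, 27, 12, 10, 81], [63, 40, 7, 6, 21], [68, 49, 2, 5, 7]]
```

View pics/c7.png

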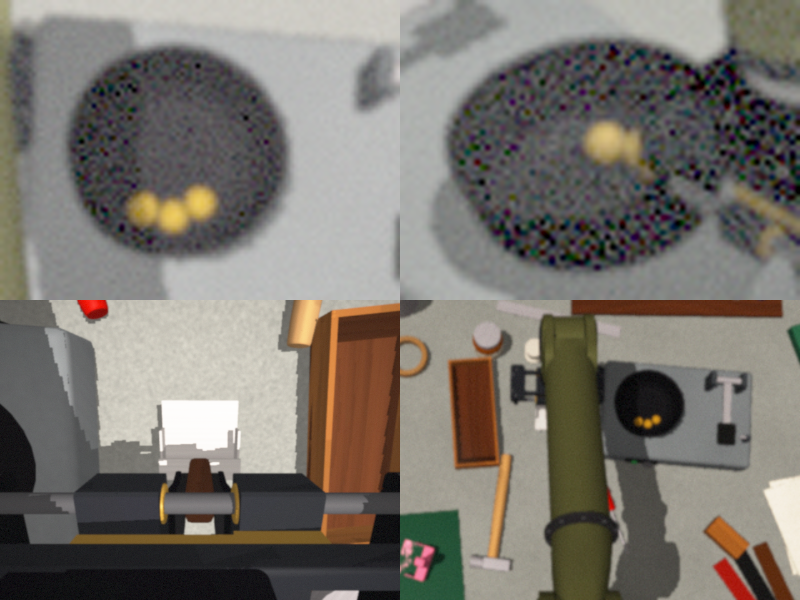

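>>> drive_tool --moves '[{"x": 0, "y": 2, "z": 12, "rx": 0, "ry": 0.005, "rz": -0.004, "fingers": 1}, {"x": 0, "y": 2, "z": 24, "rx": 0, "ry": 0.005, "rz": -0.004, "fingers": 1}, {"x": 0, "y": 2, "z": 33, "rx": 0, "ry": 0.005, "rz": -0.004, "fingers": 1}, {"x": 0, "y": 2, "z": 37, "rx": 0, "ry": 0.005, "rz": -0.004, "fingers": 1}, {"x": 0, "y": 2, "z": 37, "rx": 0, "ry": 0.005, "rz": -0.004, "fingers": 1}, {"x": 0, "y": 2, "z": 37, "rx": 0, "ry": 0.005, "rz": -0.004, "fingers": 1}]' --force 40

```text
time_s: 17.15
tool_pos: [0.5982, -0.0006, 0.0753]
tool_rot: [180.0, -0.1, 180.0]
force: [-0.1, 0.4, -2.5]
grip_width: 0.0179
grasp_force: 40.0
```

```bash
python3 - <<'E'
from h import *
obs(); go([.60,0,.0745],180,0)
E
```

```text
{'time_s': np.float64(17.15), 'tool_pos': array([ 0.5982, -0.0006,  0.0753]), 'tool_rot': array([ 1.7999e+02, -9.0000e-02,  1.7999e+02]), 'force': array([-0.0872,  0.45  , -2.5012]), 'wrist_torque': array([ 0.0556, -0.0246,  0.0345]), 'grip_width': np.float64(0.0179), 'grasp_force': np.float64(39.9766), 'qpos': array([ -7.3581,  19.0966,   5.7881, 100.9347,  -2.1921,  60.1634,
        89.2   ])}
xyz [-1.8  0.6  0.8] r [ 0.0001 -0.0015 -0.0001]
```

>>> drive_tool --moves '[{"x": 0, "y": 0, "z": 0.8, "rx": 0, "ry": 0, "rz": 0, "fingers": 1}, {"x": 0, "y": 0, "z": 0.8, "rx": 0, "ry": 0, "rz": 0, "fingers": 1}, {"x": 0, "y": 0, "z": 0.8, "rx": 0, "ry": 0, "rz": 0, "fingers": 0}, {"x": 0, "y": 0, "z": 0.8, "rx": 0, "ry": 0, "rz": 0, "fingers": 0}, {"x": 0, "y": 0, "z": 0.8, "rx": 0, "ry": 0, "rz": 0, "fingers": 0}, {"x": 0, "y": 0, "z": 0.8, "rx": 0, "ry": 0, "rz": 0, "fingers": 0}, {"x": 0, "y": 0, "z": 0.8, "rx": 0, "ry": 0, "rz": 0, "fingers": 0}, {"x": 0, "y": 0, "z": 0.8, "rx": 0, "ry": 0, "rz": 0, "fingers": 0}, {"x": 0, "y": 0, "z": 0.8, "rx": 0, "ry": 0, "rz": 0, "fingers": 0}]' --force 40

```text
time_s: 18.27
tool_pos: [0.598, -0.0005, 0.0744]
tool_rot: [180.0, -0.1, 180.0]
force: [-0.1, 0.4, -1.1]
grip_width: 0.0435
grasp_force: 0.0
```

```bash
python3 - <<'E'
from h import *
obs(); t=load('t7')
p=np.array([.5181,-.3696]); print(p)
go([.598,0,.26],180); go([*p,.24],176-90+0); go([*p,.24],176);
E
```

```text
{'time_s': np.float64(18.275), 'tool_pos': array([ 5.98e-01, -5.00e-04,  7.44e-02]), 'tool_rot': array([ 1.7999e+02, -1.1000e-01,  1.8000e+02]), 'force': array([-0.0645,  0.387 , -1.127 ]), 'wrist_torque': array([-0.0075, -0.0256, -0.0544]), 'grip_width': np.float64(0.0435), 'grasp_force': np.float64(0.0), 'qpos': array([ -7.3571,  19.1465,   5.7826, 100.9822,  -2.1999,  60.0916,
        89.2062])}
[ 0.5181 -0.3696]
xyz [   0.4    0.6 -185.6] r [ 0.0002 -0.002  -0.    ]
xyz [  80.2 -369.1 -165.5] r [-1.5000e-03 -1.6000e-03  1.6406e+00]
xyz [  80.2 -369.1 -165.5] r [ 0.0001 -0.002   0.0698]
```

>>> drive_tool --moves '[{"x": 0, "y": 0, "z": -20, "rx": 0, "ry": 0, "rz": 0, "fingers": 0}, {"x": 0, "y": 0, "z": -50, "rx": 0, "ry": 0, "rz": 0, "fingers": 0}, {"x": 0, "y": 0, "z": -90, "rx": 0, "ry": 0, "rz": 0, "fingers": 0}, {"x": 0, "y": 0, "z": -130, "rx": 0, "ry": 0, "rz": 0, "fingers": 1}, {"x": 5, "y": -10, "z": -160, "rx": 0, "ry": 0, "rz": 0, "fingers": 1}, {"x": 10, "y": -40, "z": -166, "rx": 0, "ry": 0, "rz": 0, "fingers": 1}, {"x": 18, "y": -80, "z": -166, "rx": 0, "ry": 0, "rz": 0.01, "fingers": 1}, {"x": 27, "y": -120, "z": -166, "rx": 0, "ry": 0, "rz": 0.02, "fingers": 1}, {"x": 36, "y": -160, "z": -166, "rx": 0, "ry": 0, "rz": 0.03, "fingers": 1}, {"x": 45, "y": -200, "z": -166, "rx": 0, "ry": 0, "rz": 0.04, "fingers": 1}, {"x": 54, "y": -240, "z": -166, "rx": 0, "ry": 0, "rz": 0.05, "fingers": 1}, {"x": 63, "y": -280, "z": -166, "rx": 0, "ry": 0, "rz": 0.06, "fingers": 1}, {"x": 70, "y": -320, "z": -166, "rx": 0, "ry": 0, "rz": 0.07, "fingers": 1}, {"x": 77, "y": -350, "z": -166, "rx": 0, "ry": 0, "rz": 0.07, "fingers": 1}, {"x": 80, "y": -366, "z": -166, "rx": 0, "ry": 0, "rz": 0.07, "fingers": 1}, {"x": 80, "y": -369, "z": -166, "rx": 0, "ry": 0, "rz": 0.07, "fingers": 1}, {"x": 80, "y": -369, "z": -166, "rx": 0, "ry": 0, "rz": 0.07, "fingers": 1}, {"x": 80, "y": -369, "z": -166, "rx": 0, "ry": 0, "rz": 0.07, "fingers": 1}]' --force 10

```text
time_s: 20.52
tool_pos: [0.5192, -0.3679, 0.2405]
tool_rot: [180.0, -0.1, 176.1]
force: [-0.4, -0.8, -0.5]
grip_width: 0.0009
grasp_force: 0.0
```

```bash
python3 - <<'E'
from h import *
t=snap('top','t8');s=snap('scene','s8')
# scoop still where put? compare predicted handle-top location colour, and pad blob in initial top image
a=load('top0'); g=a['image'].max(2); m=(g[205:250,478:503]<60).astype(np.uint8)
n,l,st,ct=cv2.connectedComponentsWithStats(m); k=1+st[1:,4].argmax(); print('pad px',st[k],ct[k]+[478,205]); print(px2w(a,*(ct[k]+[478,205]),.122))
w=((t['image'].min(2)>150)).astype(np.uint8); u,v=map(int,w2px(t,[.565,0,.0])); q=w[v-30:v+30,u-30:u+30]
print('scoop',(u,v),[x.tolist() for x in cv2.connectedComponentsWithStats(q)[2][1:] if x[4]>30])
u,v=map(int,w2px(s,[.597,0,.1])); print('handle scene px',s['image'][v,u], 'top',t['image'][tuple(map(int,w2px(t,[.597,0,.105])))[::-1]])
for _ in range(3): snap('wrist','w8'); obs()
go([.5181,-.3696,.14],176)
E
```

```text
pad px [  6  14  14  17 220] [490.6        227.13636364]
[ 0.51770283 -0.36925326  0.122     ]
scoop (349, 218) [[17, 12, 28, 29, 618]]
handle scene px [75 40 27] top [81 34 16]
{'time_s': np.float64(20.675), 'tool_pos': array([ 0.5188, -0.3686,  0.2406]), 'tool_rot': array([ 1.7998e+02, -9.0000e-02,  1.7607e+02]), 'force': array([-0.147 , -0.1502,  0.3241]), 'wrist_torque': array([ 0.0334,  0.0035, -0.012 ]), 'grip_width': np.float64(0.0003), 'grasp_force': np.float64(0.0), 'qpos': array([ 16.6743,  16.8816,  20.4231,  85.0724,  -5.8877,  79.1972,
       123.4698])}
{'time_s': np.float64(20.725), 'tool_pos': array([ 0.5187, -0.3689,  0.2406]), 'tool_rot': array([ 1.7999e+02, -1.0000e-01,  1.7605e+02]), 'force': array([-0.066 , -0.2988,  0.0381]), 'wrist_torque': array([ 0.065 , -0.0207, -0.016 ]), 'grip_width': np.float64(0.0006), 'grasp_force': np.float64(0.0), 'qpos': array([ 16.6849,  16.8831,  20.4353,  85.0715,  -5.8815,  79.1972,
       123.4725])}
{'time_s': np.float64(20.775), 'tool_pos': array([ 0.5186, -0.3691,  0.2406]), 'tool_rot': array([ 1.7999e+02, -1.0000e-01,  1.7603e+02]), 'force': array([ 0.0681, -0.4671, -0.5217]), 'wrist_torque': array([ 0.0808,  0.0087, -0.0096]), 'grip_width': np.float64(0.0001), 'grasp_force': np.float64(0.0), 'qpos': array([ 16.6959,  16.8872,  20.4453,  85.0689,  -5.8823,  79.1979,
       123.4723])}
xyz [  0.3  -0.6 100.6] r [ 0.0002 -0.0017  0.0005]
```

>>> drive_tool --moves '[{"x": 0, "y": 0, "z": 30, "rx": 0, "ry": 0, "rz": 0, "fingers": 1}, {"x": 0, "y": 0, "z": 60, "rx": 0, "ry": 0, "rz": 0, "fingers": 1}, {"x": 0, "y": 0, "z": 85, "rx": 0, "ry": 0, "rz": 0, "fingers": 1}, {"x": 0, "y": 0, "z": 100, "rx": 0, "ry": 0, "rz": 0, "fingers": 1}, {"x": 0, "y": 0, "z": 107, "rx": 0, "ry": 0, "rz": 0, "fingers": 1}, {"x": 0, "y": 0, "z": 112, "rx": 0, "ry": 0, "rz": 0, "fingers": 1}, {"x": 0, "y": 0, "z": 116, "rx": 0, "ry": 0, "rz": 0, "fingers": 1}, {"x": 0, "y": 0, "z": 120, "rx": 0, "ry": 0, "rz": 0, "fingers": 1}, {"x": 0, "y": 0, "z": 123, "rx": 0, "ry": 0, "rz": 0, "fingers": 1}, {"x": 0, "y": 0, "z": 125, "rx": 0, "ry": 0, "rz": 0, "fingers": 1}, {"x": 0, "y": 0, "z": 127, "rx": 0, "ry": 0, "rz": 0, "fingers": 1}, {"x": 0, "y": 0, "z": 127, "rx": 0, "ry": 0, "rz": 0, "fingers": 1}, {"x": 0, "y": 0, "z": 127, "rx": 0, "ry": 0, "rz": 0, "fingers": 1}, {"x": 0, "y": 0, "z": 127, "rx": 0, "ry": 0, "rz": 0, "fingers": 1}]' --force 10

```text
time_s: 22.52
tool_pos: [0.5185, -0.3697, 0.1144]
tool_rot: [-180.0, -0.0, 176.0]
force: [-1.4, 1.6, 6.3]
grip_width: 0.0006
grasp_force: 3.2
```

```bash
python3 - <<'E'
from h import *
F=[]
for k in range(12): snap('scene','s9'); o=sensors.get_obs(); F.append(o['force'])
print(np.mean(F,0).round(2),np.std(F,0).round(2)); obs()
t=snap('top','t9'); f=lambda c:cv2.cvtColor(c['image'],cv2.COLOR_RGB2HSV)
h=f(t);q=((h[...,0]>14)&(h[...,0]<34)&(h[...,1]>110)&(h[...,2]>45)).astype(np.uint8);u,v=map(int,w2px(t,[.58,-.207,.1]))
print([x.tolist() for x in cv2.connectedComponentsWithStats(q[v-35:v+35,u-35:u+35])[2][1:]])
E
```

```text
[-2.16  1.76  6.07] [0.45 0.42 0.48]
{'time_s': np.float64(23.125), 'tool_pos': array([ 0.5185, -0.3698,  0.1144]), 'tool_rot': array([-1.7997e+02, -3.0000e-02,  1.7599e+02]), 'force': array([-1.5906,  1.6016,  5.6857]), 'wrist_torque': array([0.3907, 0.477 , 0.0082]), 'grip_width': np.float64(0.0003), 'grasp_force': np.float64(3.2086), 'qpos': array([ 17.4289,  21.7726,  19.5545,  93.7559,  -7.7766,  65.8328,
       124.8744])}
[[24, 41, 23, 13, 189]]
```

>>> drive_tool --moves '[{"x": 0, "y": 0, "z": 1, "rx": 0, "ry": 0, "rz": 0, "fingers": 1}, {"x": 0, "y": 0, "z": 2, "rx": 0, "ry": 0, "rz": 0, "fingers": 1}, {"x": 0, "y": 0, "z": 2, "rx": 0, "ry": 0, "rz": 0, "fingers": 1}, {"x": 0, "y": 0, "z": 2, "rx": 0, "ry": 0, "rz": 0, "fingers": 1}]' --force 10

```text
time_s: 23.68
tool_pos: [0.5187, -0.3698, 0.1125]
tool_rot: [-180.0, -0.0, 176.0]
force: [-1.4, 1.2, 7.2]
grip_width: 0.0005
grasp_force: 3.4
```

```bash
python3 - <<'E'
from h import *
F=[]
for k in range(12): snap('scene','s10'); o=sensors.get_obs(); F.append(o['force'])
print(np.mean(F,0).round(2),np.std(F,0).round(2)); obs()
E
```

```text
[-2.19  1.71  6.68] [0.37 0.39 0.27]
{'time_s': np.float64(24.275), 'tool_pos': array([ 0.5187, -0.3697,  0.1125]), 'tool_rot': array([-1.7997e+02, -2.0000e-02,  1.7599e+02]), 'force': array([-2.0795,  1.0989,  7.0577]), 'wrist_torque': array([0.393 , 0.4215, 0.0105]), 'grip_width': np.float64(0.0005), 'grasp_force': np.float64(3.4079), 'qpos': array([ 17.4426,  21.8719,  19.5331,  93.8542,  -7.8251,  65.6271,
       124.9033])}
```

```bash
python3 -c "
from h import *
print(workorder.sign_off())"
```

```text
the job is handed in; nothing more can be done
None
```

The job is handed in at about 24 s: all three brass feet are in the polisher's bowl and the scoop stands released on the bench between the tray and the polisher. The fingers hold the lever at about 0.15 rad, worked out from the fingertip height and about 6.7 N of push, not read against the halfway pin.

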